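# Lock the spice-jar tray behind its spring stop

### The arm

A 6-joint arm with a two-finger parallel gripper is mounted at the origin on the work surface. World frame = base frame: x ahead of the robot, y to its left, z up, the work surface at z = 0. Lengths are in mm, angles in degrees, forces in N, time in s.
With the tool pointing down it reaches from about 350 to 850 mm from the base axis. Payload 8.1 kg.
Tool frame: the origin (TCP) lies midway between the tips of the shut fingers; the grasp point (between the pads) lies 19 mm behind it (r.grasp_offset is the distance from the TCP to the grasp point, in mm); z points along the fingers, x is the direction in which the jaws open and shut, and the axes are right-handed (so a half turn about z gives the same grasp; the last joint's range is limited). The gripper opens to 85 mm and grips with 20 to 120 N. Pads are 22 mm wide; open, the fingers measure 114 mm over their backs; the gripper's body (76 mm by 85 mm) begins 54 mm behind the grasp point. The pads swing forward as they close: fully open they stand 13 mm farther back than shut.
Start: joints at [-69.465, 7.471, 85.268, -0, 87.261, -4.893], TCP at [257.644, -541.871, 231.292] pointing down, gripper open.
Joint ranges: [-169.43, 169.43], [-51.17, 129.36], [1.28, 143.12], [-76.62, 256.62], [0, 156.53], [-152.29, 152.29]. Speed limits (degrees/s): [136.94, 136.94, 159.86, 180, 180, 180].

### API

Orientations are given as [roll, pitch, yaw] about the fixed x, y, z axes, in that order (R = Rz(yaw) Ry(pitch) Rx(roll)).
In Python, from bench import r, optics, hand_in gives the robot as it stands.
- The arm moves only by the shell command python3 -m pendant 'ROWS' [FORCE]. ROWS is JSON, a list of rows, each a list of 5 numbers: the opening, from 0 (shut) to 1 (fully open), then the shift along the tool's x, y, z in mm, then the turn about the tool's z in degrees. A call has 1 to 10 rows; each row shifts and turns the commanded pose from where the row before left it, along the tool's axes as they then stand; what a row does not reach is not made up. A row lasts 1/10 s, in which the tool goes at most 50 mm and 8.59 degrees, less where a joint would pass 70% of its speed; a pose out of reach is approached as far as the arm can. A call with a gripper value outside its range is refused whole. The fingers move at their own pace and stop on an object; FORCE is the grip in N (left out, the last holds). Time passes only in rows, so rows that do not move let the fingers close. It gives the time, the measured TCP pose, the force and the opening at its end, in the units of the state.
- r.sense(): the state, without advancing time (a new reading comes with each control period).
- optics.snapshot(name): name is "scene" or "top" or "wrist"; returns (picture, depth): 420x560x3 uint8, blue, green, red; 420x560 float32, mm along the optical axis (not along the pixel's ray), 0 where there is no reading.
- optics.camera_params(name): a dict with "camera_matrix" (3x3 intrinsics, pixels), "eye" and "orientation" of the camera in the world. Camera axes: x right, y down, z forward; pixel columns grow to the right and rows downward; lengths in mm; the calibration is good to about 2 mm. A picture is of the moment at which its call begins: read the wrist's pose just before it. camera_params takes no time and is no camera call; for the wrist camera it gives the pose at the moment of the call.
- hand_in(): hands the job in, once; it reports no verdict.
Trained networks look in the newest picture that a camera, given by its name, has taken for a name from the list of things; names that differ only in an ending like _2 or _b are one class to them, and where a whole thing is asked for, a point or a joint stands for the part that bears it (a point fixed in the world has none). Each returns a list of dicts, best first, with "score" (0 to 1); they miss things now and then, are a little off and sometimes report something else, mostly with a low value. They report only what shows in the picture. A call takes as long as a camera call. They do not tell look-alikes from the thing itself.
- optics.search_frame(camera, query): "at" ([x, y, z] in mm, in world coordinates, good to about 4 mm: the middle of the surface that is visible of it).
The state is a dict: "time": time; "joint_pos": joint angles; "qd": joint speeds; "joint_efforts": joint torques, N m; "tool_pos": TCP position; "tcp_rot": TCP orientation; "ft_force": force on the tool from outside, world axes, zero at the start; "wrist_torque": the same for the moment, N m; "finger_gap": finger opening in mm.
Only numpy, scipy, OpenCV 4.12 (cv2) and the standard library are available. Lean on these libraries where they do the work, as an engineer would, in place of code of your own. Each camera call takes 0.05 s, during which the arm holds its last target. There are 200 camera calls.

### The job

Slide the plywood spice-jar tray along its runner until its side tab is past the raised lug of the steel spring bar: press the bar down with a fingertip, keep it down while you push the tab past the lug, then let the bar spring fully up behind the tab so that the tray is locked in. Only press and push: do not lift the tray or its jars, keep the jars standing in it, and leave everything else on the counter where it is.

Things in the scene. Friction and masses are not known exactly. Their poses are not given: they have to be found in the camera images.
- runner: White wooden runner fixed to the counter (mm: x -46 to 99, y -181 to 129). The tray slides in its channel towards its +y, up to an end stop at y = 113; waxed, lipped rails keep it down. A steel spring bar lies beside the channel on the +x side, away from the robot. Origin: on the counter, on the channel's centre line, level with the lug's -y face; z up.
- tray: Loose plywood tray 64 x 180 mm, 43 mm high, 0.35 kg, with three jars in it. Origin: centre of its underside, 12 mm above the counter; axes as the runner's. A tab juts from the middle of its +x side over the bar: y -7 to 7, out to x = 95, 54 to 85 mm above the counter. Starts on the lug's -y side; at the end stop its origin is at runner y = 23, the tab then 6 mm past the lug.
- tab (a point): Point on the rear (-y) face of the tray's tab, the face to push towards +y: 75 mm to +x of the tray's centre line, 70 mm above the counter, midway across the finger strip of the bar. Axes as the tray's.
- lug (a point): Centre of the top of the lug, a 10 x 10 mm block rising 12 mm from the bar's inner edge (runner x 45 to 55, y 0 to 10 mm; top 62 mm above the counter at rest). At rest it blocks the tab, which clears it once the bar is down 9 mm or more. Moves with the bar; axes as the runner's.
- bar_top (a point): Middle of the top of the bar's flat finger strip: runner x 55 to 95, y -165 to 45 mm, 50 mm above the counter at rest, 4 mm under the tab. The strip passes outside the lug, so a finger pressing it down behind the tab can slide along it and push the tab without meeting the lug. Moves with the bar.
- bar (a joint): How far the steel spring bar is pressed straight down, m: 0 up at rest, 0.014 fully down. Pressed anywhere along its length it goes down level; the spring takes about 4 N to start and 9 N fully down, and lifts it again when let go.
- jar0: Small spice jar with a metal lid, 40 mm across and 62 mm high (its top 82 mm above the counter), about 0.1 kg, standing in the tray (towards -y). Origin: centre of its underside. Rides along; not to be lifted or tipped.
- jar1: Small spice jar with a metal lid, 40 mm across and 62 mm high (its top 82 mm above the counter), about 0.1 kg, standing in the tray (in the middle). Origin: centre of its underside. Rides along; not to be lifted or tipped.
- jar2: Small spice jar with a metal lid, 40 mm across and 62 mm high (its top 82 mm above the counter), about 0.1 kg, standing in the tray (towards +y). Origin: centre of its underside. Rides along; not to be lifted or tipped.
- mill: Dark wooden pepper mill, 56 mm across, 155 mm high, beyond the runner's +y end, loose. Origin: its underside. Leave it where it is.
- dish: White bowl, 100 mm across, 30 mm high, on the far side of the bar, loose. Origin: its underside. Leave it where it is.
- mug: Blue mug, 76 mm across, 85 mm high, on the far side of the bar, loose. Origin: its underside. Leave it where it is.
- spoon: Wooden spoon lying between runner and robot, loose. Origin: its underside. Leave it where it is.
- oil: Green oil bottle, 60 mm across, 190 mm high, beyond the runner's -y end, loose. Origin: its underside. Leave it where it is.
Things that resemble listed ones, but are neither listed nor needed, are in the scene too. What is shaped like the tray but pink is not meant.

How it is judged (in metres and radians):
On the way, in this order (a step that is already met when the one before it is completed fails the run):
1. the spring bar is pressed down while the tab is still short of the lug (value of joint bar above 0.008 m and y of tab in the frame of runner below -0.009 m), for 0.1 s.
2. the tab has been pushed past the lug (y of tab in the frame of runner above 0.0105 m), for 0.1 s.
At the end, for the whole second after the job is handed in: The tab's rear face is past the lug (at least 9 mm beyond the lug's start, between lug and end stop), the spring bar is up again to within 3 mm, and the tray is at rest, flat in its runner (y of tab in the frame of runner between 0.009 and 0.02 m and value of joint bar below 0.003 m and linear speed of tray below 0.01 m/s and z of tray in the frame of runner below 0.016 m and angle between tray's own z axis and vertical below 0.05 rad); the robot touches nothing.
It fails at once if the tray is lifted or tipped (z of tray in the frame of runner above 0.02 m or angle between tray's own z axis and vertical above 0.12 rad).
It fails at once if a jar is lifted out of the tray or tipped over (z of any of jar0, jar1, jar2 in the frame of tray above 0.025 m or angle between any of jar0, jar1, jar2's own z axis and vertical above 0.4 rad).
It fails at once if something else on the counter is displaced by more than 25 mm (distance of any of mill, dish, mug, spoon, oil from where it was at the start of the episode above 0.025 m).
It also fails if it takes over 48 s, if anything falls off the work surface, if the arm or the gripper's body presses on something with over 40 N, if the wrist force passes 120 N, or if a joint passes its speed limit or range.

## Working session

There is one attempt and no reset: what is moved stays moved. The work goes in short steps, Python scripts to look and compute and a shell command to move; the robot and the scene stay as the last step left them, time stands still between calls to the robot, and variables do not carry over. Pictures are saved under pics/ and viewed, about 8 in all and at most 12, crops included, and the job is handed in when it is done.

```bash
mkdir -p pics; python3 - <<'E'
from bench import r, optics
import cv2,numpy as np
s=r.sense();print(s['time'],s['tool_pos'],s['tcp_rot'],s['finger_gap'])
for c in ('scene','top'):
    p,d=optics.snapshot(c);cv2.imwrite(f'pics/{c}0.png',p);np.save(f'{c}_d.npy',d)
    K=optics.camera_params(c);print(c,K)
    M=np.array(K['camera_matrix'])
    for q in ('tray','tab','lug','bar_top','runner','jar0','mill','dish','mug','oil','spoon'):
        print(q,[(round(h['score'],2),np.round(h['at']).tolist()) for h in optics.search_frame(c,q)])
E
```

```text
0.0 [ 257.44768672 -541.33439085  230.23023834] [-1.79990329e+02  1.08043103e-01 -6.45713140e+01] 85.61879992656
scene {'camera_matrix': array([[398.08229361,   0.        , 276.44709761],
       [  0.        , 398.08229361, 210.29541417],
       [  0.        ,   0.        ,   1.        ]]), 'eye': array([1022.3216057 ,  336.45626538,  728.70743121]), 'orientation': array([-137.67696842,   -0.14077732,  130.46646308])}
tray [(0.78, [511.0, -411.0, 30.0]), (0.61, [522.0, -32.0, 47.0]), (0.58, [380.0, 267.0, 25.0]), (0.39, [459.0, -220.0, 101.0])]
tab [(0.69, [526.0, -33.0, 52.0]), (0.64, [514.0, -414.0, 31.0]), (0.58, [374.0, 271.0, 24.0]), (0.57, [497.0, -89.0, 72.0]), (0.22, [675.0, -148.0, 16.0])]
lug [(0.62, [569.0, -16.0, 50.0])]
bar_top [(0.58, [573.0, -15.0, 48.0])]
runner [(0.93, [570.0, 63.0, 13.0]), (0.27, [502.0, -22.0, 74.0]), (0.23, [391.0, 55.0, 11.0])]
jar0 [(0.71, [538.0, 254.0, 87.0]), (0.65, [496.0, -85.0, 74.0]), (0.61, [505.0, -21.0, 77.0]), (0.56, [512.0, 29.0, 82.0])]
mill [(0.98, [540.0, 252.0, 89.0])]
dish [(0.9, [677.0, -150.0, 14.0])]
mug [(0.71, [711.0, 110.0
[... 442 characters left out ...]
424.0, 7.0]), (0.77, [363.0, 264.0, 9.0]), (0.6, [498.0, -42.0, 21.0]), (0.27, [502.0, 27.0, 80.0])]
tab [(0.88, [362.0, 261.0, 12.0]), (0.83, [498.0, -40.0, 19.0]), (0.81, [510.0, -421.0, 6.0])]
lug [(0.59, [560.0, -36.0, 54.0])]
bar_top [(0.88, [566.0, -33.0, 49.0])]
runner [(0.76, [548.0, 28.0, 25.0]), (0.34, [503.0, 26.0, 80.0]), (0.31, [496.0, -41.0, 21.0])]
jar0 [(0.76, [488.0, -88.0, 82.0]), (0.76, [493.0, -39.0, 83.0]), (0.65, [505.0, 25.0, 84.0])]
mill [(0.55, [519.0, 238.0, 106.0])]
dish [(0.85, [689.0, -140.0, 15.0])]
mug [(0.55, [720.0, 107.0, 32.0]), (0.41, [391.0, 52.0, 13.0])]
oil [(0.61, [439.0, -220.0, 126.0]), (0.45, [393.0, 51.0, 13.0])]
spoon [(0.76, [392.0, 51.0, 12.0])]
```

View pics/scene0.png

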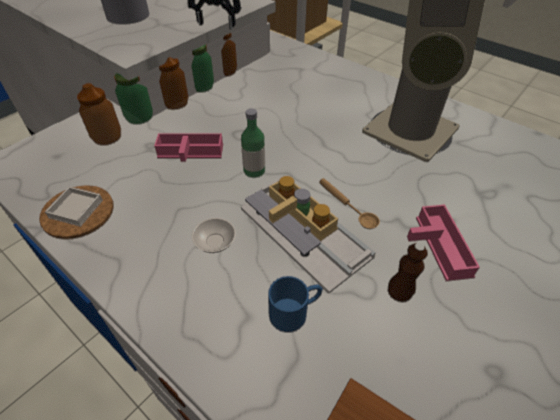

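View pics/top0.png

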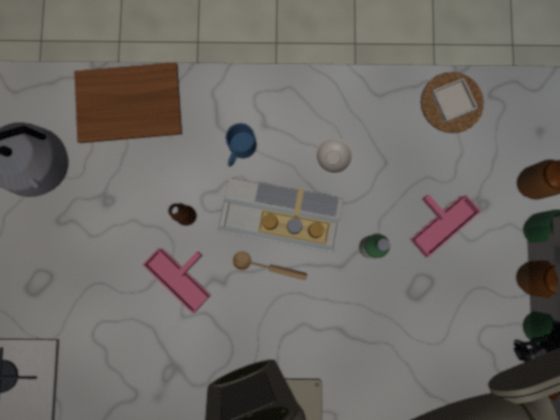

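```bash
cat > h.py <<'E'
import numpy as np,cv2
from scipy.spatial.transform import Rotation as R
def cloud(d,K):
    M=np.array(K['camera_matrix']);v,u=np.indices(d.shape)
    P=np.stack([(u-M[0,2])/M[0,0]*d,(v-M[1,2])/M[1,1]*d,d],-1)
    return P@R.from_euler('xyz',K['orientation'],degrees=True).as_matrix().T+K['eye']
def rect(m):
    c,s,a=cv2.minAreaRect(m.astype(np.float32));return np.round(c,1),np.round(s,1),round(a,2)
E
python3 - <<'E'
from h import *
from bench import optics
p=cv2.imread('pics/top0.png');d=np.load('top_d.npy')
P=cloud(d,optics.camera_params('top'));hsv=cv2.cvtColor(p,cv2.COLOR_BGR2HSV)
z=P[...,2]; roi=np.zeros(z.shape,bool);roi[170:260,210:350]=1
print('counter z',np.median(z[260:300,320:400]))
tan=(hsv[...,1]>80)
cv2.imwrite('pics/crop.png',cv2.resize(np.hstack([p[170:260,210:350]]),None,fx=5,fy=5,interpolation=cv2.INTER_CUBIC))
for n,m in dict(bar=roi&~tan&(z>44)&(z<56),tab=roi&tan&(z>70)&(P[...,0]>528),tray=roi&tan&(z>35),lug=roi&~tan&(z>57)&(z<66)).items():
    q=P[m]; print(n,len(q),q.mean(0).round(1) if len(q) else '',rect(q[:,:2]) if len(q)>3 else '')
    print('  corners',cv2.boxPoints(cv2.minAreaRect(q[:,:2].astype(np.float32))).round().tolist() if len(q)>3 else q)
E
```

```text
counter z -0.8425440763563756
bar 1543 [561.  -41.8  49.7] (array([530.3, -34.4]), array([209.6, 123.4]), 79.96)
  corners [[451.0, -127.0], [573.0, -148.0], [609.0, 58.0], [488.0, 80.0]]
tab 95 [557.4 -44.1  84.1] (array([556.6, -44. ]), array([ 9.9, 59.3]), 79.86)
  corners [[527.0, -44.0], [585.0, -54.0], [587.0, -44.0], [528.0, -34.0]]
tray 745 [501.7 -31.5  73.1] (array([495.2, -33.3]), array([164.1, 147.8]), 41.25)
  corners [[385.0, -32.0], [482.0, -143.0], [606.0, -35.0], [508.0, 76.0]]
lug 38 [530.1 -25.8  59.8] (array([519.4, -41.3]), array([186. ,  94.4]), 81.54)
  corners [[459.0, -126.0], [552.0, -140.0], [580.0, 44.0], [486.0, 58.0]]
```

View pics/crop.png

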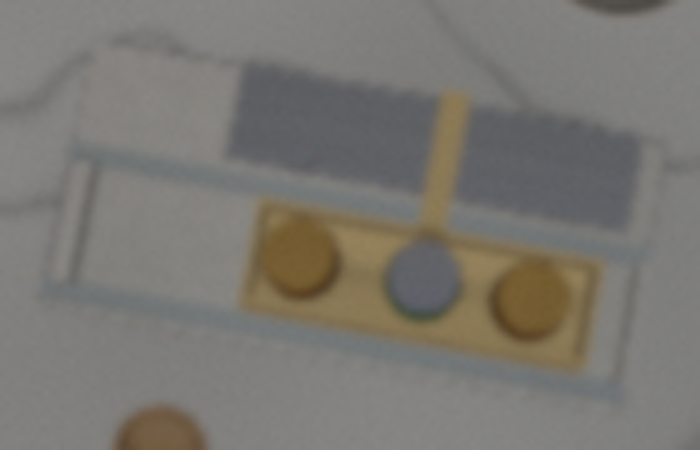

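```bash
python3 - <<'E'
from h import *
from bench import optics,r
p=cv2.imread('pics/top0.png');d=np.load('top_d.npy')
P=cloud(d,optics.camera_params('top'));z=P[...,2]
b,g,rr=[p[...,i].astype(int) for i in range(3)]
print(p[205,275],p[205,320],p[190,235],p[215,315])
roi=np.zeros(z.shape,bool);roi[175:222,250:345]=1
m=roi&(z>44)&(z<56)&(rr<p[190,235,2]*.5+p[205,275,2]*.5)&(b-rr>3)
m=cv2.morphologyEx(m.astype(np.uint8),cv2.MORPH_OPEN,np.ones((3,3)))>0
print(m.sum(),rect(P[m][:,:2]))
tan=roi&(cv2.cvtColor(p,cv2.COLOR_BGR2HSV)[...,1]>80)&(z>70)&(P[...,0]>535)
c=P[tan][:,:2]
t=np.radians(-9.9);ex=np.array([np.cos(t),np.sin(t)]);ey=np.array([-ex[1],ex[0]])
q=P[m][:,:2];lo,hi=np.percentile(q@ex,[1,99]),np.percentile(q@ey,[.5,99.5])
print('x-extent',lo,'y-extent',hi)
O=ex*(lo.mean()-75)+ey*(hi.mean()+60);print('origin',O)
tl=(c-O)@np.stack([ex,ey],1);print('tab local',tl.min(0),tl.max(0),tl.mean(0))
f=lambda x,y:(O+ex*x+ey*y).round(1)
ry=tl[:,1].mean()-7
s=r.sense();print('time',s['time'])
for n,w in dict(rear=f(75,ry),finger=f(75,ry-28)).items():
    print(n,ry,w)
    D=w-s['tool_pos'][:2];y=np.radians(s['tcp_rot'][2]);print(' tool xy',D@[np.cos(y),np.sin(y)],D@[np.sin(y),-np.cos(y)])
E
```

```text
[113 114 114] [101  96  94] [127 131 133] [120 120 118]
1100 (array([564.6, -40.4]), array([203.4,  45.7]), 80.27)
x-extent [541.56843018 584.80809649] y-extent [-42.87317011 158.21099775]
origin [501.14952162  31.98297552]
tab local [ 45.95573611 -70.34414856] [ 97.36413615 -60.3507451 ] [ 71.59456526 -65.31813233]
time 1.2
rear -72.31813232659177 [562.6 -52.2]
 tool xy -311.2956104285058 -485.65407438636856
finger -72.31813232659177 [557.8 -79.7]
 tool xy -288.52078882460086 -469.51104180539716
```

```bash
python3 -m pendant '[[0,-20,-33,-10,0],[0,-24,-39,-5,0],[0,-24,-39,-5,0],[0,-24,-39,0,0],[0,-24,-39,0,0],[0,-24,-39,0,0],[0,-24,-39,0,0],[0,-24,-39,0,0],[0,-24,-39,0,0],[0,-24,-39,0,0]]' 60; python3 -m pendant '[[0,-24,-39,0,0],[0,-20,-35,0,0],[0,-10,-18,10,0],[0,0,0,10,7],[0,0,0,20,7],[0,0,0,20,7],[0,0,0,20,7],[0,0,0,20,7],[0,0,0,0,0],[0,0,0,0,0]]'
```

```text
time: 2.2
tool_pos: [503.9, -162.1, 251.6]
tcp_rot: [-180.0, -0.0, -64.6]
ft_force: [0.3, -0.4, 0.1]
finger_gap: -0.1
time: 3.2
tool_pos: [562.8, -75.6, 151.4]
tcp_rot: [180.0, 0.0, -99.4]
ft_force: [0.2, 0.1, 0.7]
finger_gap: 0.1
```

```bash
python3 - <<'E'
from h import *
from bench import optics,r
s=r.sense();K=optics.camera_params('wrist');p,d=optics.snapshot('wrist')
P=cloud(d,K);np.save('w.npy',P);cv2.imwrite('pics/w.png',p)
for q in('tab','lug','bar_top'):print(q,[(round(h['score'],2),np.round(h['at']).tolist()) for h in optics.search_frame('wrist',q)])
z=P[...,2];hsv=cv2.cvtColor(p,cv2.COLOR_BGR2HSV)
m=(hsv[...,1]>80)&(z>79)&(z<90);q=P[m];print('tan',len(q),rect(q[:,:2]) if len(q)>3 else '',q[:,2].mean() if len(q) else '')
x=P[...,0];y=P[...,1]
m=(z>45)&(z<55)&(hsv[...,1]<80);print('bar',m.sum(),rect(P[m][:,:2]),np.median(z[m]))
E
```

```text
tab [(0.7, [570.0, -31.0, 53.0]), (0.55, [527.0, -46.0, 46.0])]
lug [(0.71, [497.0, -101.0, 74.0]), (0.55, [566.0, -28.0, 47.0])]
bar_top [(0.67, [570.0, -32.0, 51.0])]
tan 4623 (array([539.9, -33.6]), array([154.6, 101.5]), 86.79) 83.08295126417093
bar 20063 (array([526.4, -95.6]), array([341.5, 117.4]), 73.07) 49.52826834054747
```

View pics/w.png

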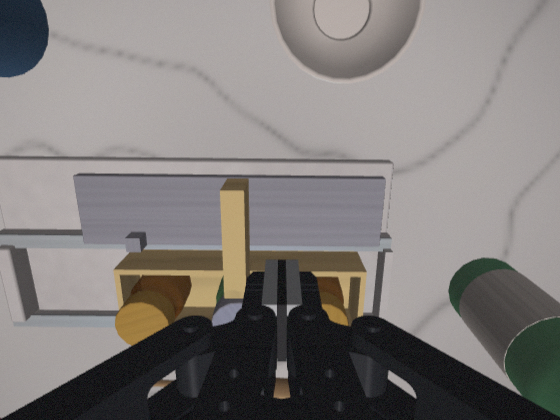

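```bash
python3 - <<'E'
from h import *
from bench import optics,r
p=cv2.imread('pics/w.png');P=np.load('w.npy');z=P[...,2];hsv=cv2.cvtColor(p,cv2.COLOR_BGR2HSV)
roi=np.zeros(z.shape,bool);roi[170:255,60:400]=1
b,g,rr=[p[...,i].astype(int) for i in range(3)]
print(p[210,150],p[165,150],p[241,50])
m=roi&(z>46)&(z<53)&(hsv[...,1]<80)&(g<135)&(hsv[...,1]>18)
m=cv2.morphologyEx(m.astype(np.uint8),cv2.MORPH_OPEN,np.ones((5,5)))>0
q=P[m][:,:2];print(rect(q))
rt=np.zeros(z.shape,bool);rt[175:262,215:255]=1
T=P[rt&(hsv[...,1]>80)&(z>81)&(z<90)];rc=rect(T[:,:2]);print('tab top',rc,T[:,2].mean())
rl=np.zeros(z.shape,bool);rl[228:252,122:150]=1
L=P[rl&(z>57)&(z<67)];print('lug',len(L),L.mean(0),rect(L[:,:2]))
for t in (-9.4,-9.9,-10.2):
    t=np.radians(t);ex=np.array([np.cos(t),np.sin(t)]);ey=np.array([-ex[1],ex[0]])
    f=lambda a:(np.percentile(a[:,:2]@ex,[.5,99.5]).round(1),np.percentile(a[:,:2]@ey,[.5,99.5]).round(1))
    print(np.degrees(t),'bar',f(q),'tab',f(T),'lug',f(L),'tcp',r.sense()['tool_pos'][:2]@ex,r.sense()['tool_pos'][:2]@ey)
E
```

```text
[137 129 133] [170 171 178] [153 148 147]
(array([0., 0.]), array([0., 0.]), 0.0)
tab top (array([566.4, -47.1]), array([14.1, 46.2]), 79.84) 84.47616051903407
lug 288 [557.51977339  26.06685713  60.94286699] (array([557.1,  26.7]), array([10.5, 10.8]), 79.0)Traceback (most recent call last):
  File "<stdin>", line 17, in <module>
  File "<stdin>", line 16, in <lambda>
    return _quantile_unchecked(
        a, q, axis, out, overwrite_input, method, keepdims, weights)
    return _ureduce(a,
                    func=_quantile_ureduce_func,
    ...<5 lines>...
                    overwrite_input=overwrite_input,
                    method=method)
    r = func(a, **kwargs)
    result = _quantile(arr,
                       quantiles=q,
    ...<2 lines>...
                       out=out,
                       weights=wgt)
    slices_having_nans = np.isnan(arr[-1, ...])
                                  ~~~^^^^^^^^^
IndexError: index -1 is out of bounds for axis 0 with size 0
```

```bash
python3 -m pendant '[[0,3,-2,20,0.7],[0,0,0,25,0],[0,0,0,25,0],[0,0,0,18,0],[0,0,0,6,0],[0,0,0,0,0]]'; python3 -m pendant '[[0,0,0,3,0],[0,0,0,3,0],[0,0,0,3,0],[0,0,0,3,0],[0,0,0,3,0],[0,0,0,2,0],[0,0,0,1,0],[0,0,0,0,0],[0,0,0,0,0]]'
```

```text
time: 4.0
tool_pos: [564.2, -78.8, 57.1]
tcp_rot: [179.9, 0.0, -100.2]
ft_force: [0.0, 0.7, 0.9]
finger_gap: 0.1
time: 4.9
tool_pos: [565.7, -79.1, 40.8]
tcp_rot: [-179.9, -0.0, -100.3]
ft_force: [-2.7, -0.3, 10.5]
finger_gap: 0.1
```

```bash
cat > lug.py <<'E'
from h import *
from bench import optics,r
import sys
for c in ('top','wrist'):
    K=optics.camera_params(c);p,d=optics.snapshot(c);P=cloud(d,K);cv2.imwrite(f'pics/{c}_{sys.argv[1]}.png',p)
    t=np.radians(-10.1);ex=np.array([np.cos(t),np.sin(t)]);ey=np.array([-ex[1],ex[0]])
    X=P[...,:2]@ex-493.9;Y=P[...,:2]@ey-118.8;Z=P[...,2]
    L=(abs(X-50)<3.5)&(abs(Y-5)<3.5)&(Z<75);S=(abs(X-75)<12)&(Y>15)&(Y<40)&(Z<70)
    hsv=cv2.cvtColor(p,cv2.COLOR_BGR2HSV)
    T=(X>57)&(X<92)&(Z>80)&(Z<89)&(abs(Y+25)<80)&(hsv[...,1]>80)
    print(c,'lug z',L.sum(),np.median(Z[L]),'strip z',S.sum(),np.median(Z[S]),'tab y',T.sum(),np.percentile(Y[T],[1,50,99]).round(1) if T.sum() else '')
s=r.sense();w=s['tool_pos'];print('tcp local',w[:2]@ex-493.9,w[:2]@ey-118.8,w[2],s['ft_force'],s['time'])
E
python3 lug.py a
```

```text
top lug z 8 52.94785789042271 strip z 85 40.55285227210152 tab y 15 [-70.4 -64.8 -60. ]
wrist lug z 232 52.42958989635531 strip z 1048 40.33046921467991 tab y 1076 [-102.4  -64.8  -58.9]
tcp local 76.93184249858973 -97.47589424727741 40.844710531714234 [-1.50717161  0.2416609   9.46535732] 5.0
```

```bash
python3 -m pendant '[[0,0,1,2,0],[0,0,0,1,0],[0,-4,0,0,0],[0,-4,0,0,0],[0,-4,0,0,0],[0,-4,0,0,0],[0,-4,0,0,0],[0,-4,0,0,0],[0,-4,0,0,0],[0,-4,0,0,0]]'; python3 lug.py b
```

```text
time: 6.0
tool_pos: [572.6, -49.3, 39.7]
tcp_rot: [-179.6, -0.1, -100.3]
ft_force: [1.1, -8.0, 14.9]
finger_gap: 0.3
top lug z 0 nan strip z 38 39.5687141290781 tab y 12 [-40.4 -34.1 -30. ]
wrist lug z 148 51.29792389688508 strip z 2959 39.2607648508922 tab y 973 [-90.9 -34.2 -27.9]
tcp local 78.42934121304472 -66.29381528648607 39.670530528861434 [ 1.28029863 -4.84388876 14.22977778] 6.1
  return _methods._mean(a, axis=axis, dtype=dtype,
  ret = ret.dtype.type(ret / rcount)
```

```bash
python3 -m pendant '[[0,-3,1,1,0],[0,-4,1,0,0],[0,-5,0,0,0],[0,-5,0,0,0],[0,-5,0,0,0],[0,-5,0,0,0],[0,-5,0,0,0],[0,-4,0,0,0],[0,-4,0,0,0],[0,0,0,0,0]]'; python3 lug.py c 2>/dev/null
```

```text
time: 7.1
tool_pos: [579.3, -9.2, 39.8]
tcp_rot: [-179.4, -0.1, -100.3]
ft_force: [4.2, -7.1, 17.8]
finger_gap: -0.0
top lug z 0 nan strip z 43 37.891213779052805 tab y 4 [4.9 7.6 9.8]
wrist lug z 0 nan strip z 1759 39.2854279598034 tab y 1073 [-51.9   5.7  12.2]
tcp local 77.986073293255 -26.250757500825713 39.792684086642616 [ 3.38258201 -6.056346   17.94308223] 7.2
```

```bash
python3 -m pendant '[[0,-4,0,0,0],[0,-4,0,0,0],[0,-3,0,0,0],[0,-3,0,0,0],[0,0,0,0,0],[0,0,0,0,0],[0,0,0,0,0]]'; python3 lug.py d 2>/dev/null
```

```text
time: 7.9
tool_pos: [581.7, 4.5, 39.8]
tcp_rot: [-179.4, -0.0, -100.3]
ft_force: [4.0, -6.8, 18.2]
finger_gap: 0.2
top lug z 8 49.88820217708508 strip z 17 38.42726558369168 tab y 2 [19.9 21.3 22.7]
wrist lug z 0 nan strip z 319 39.08064923732405 tab y 1098 [-37.1  19.1  26.1]
tcp local 77.99515224399113 -12.392295227866981 39.742826869466526 [ 3.36557354 -7.77506285 17.16466447] 8.0
```

```bash
python3 -m pendant '[[0,-1,0,0,0],[0,-1,0,0,0],[0,0,0,0,0],[0,0,0,0,0],[0,3,0,0,0],[0,3,0,0,0],[0,3,0,0,0],[0,0,0,0,0]]'; python3 lug.py e 2>/dev/null
```

```text
time: 8.8
tool_pos: [579.1, -0.7, 38.7]
tcp_rot: [-179.6, 0.1, -100.3]
ft_force: [1.7, 0.0, 15.8]
finger_gap: 0.1
top lug z 8 49.62200316847748 strip z 17 38.802222604461804 tab y 5 [17.7 20.8 23.1]
wrist lug z 0 nan strip z 304 38.08597518931553 tab y 1738 [-44.7  17.   24.2]
tcp local 76.26597780074951 -18.00185000237559 38.59055530200712 [ 1.75168638  0.17467986 15.03218538] 8.9
```

View pics/wrist_e.png

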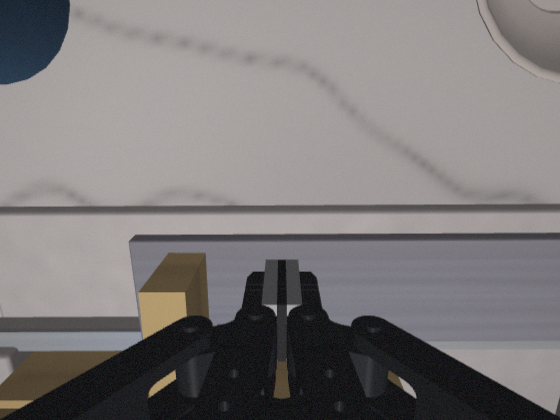

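```bash
python3 - <<'E'
from h import *
from bench import optics,r
K=optics.camera_params('wrist');p,d=optics.snapshot('wrist');P=cloud(d,K)
hsv=cv2.cvtColor(p,cv2.COLOR_BGR2HSV);Z=P[...,2]
m=(hsv[...,1]>80)&(Z>81)&(Z<90);m[:, 230:]=0;m[300:]=0
t=np.radians(-10.1);ex=np.array([np.cos(t),np.sin(t)]);ey=np.array([-ex[1],ex[0]])
Y=P[m][:,:2]@ey-118.8;X=P[m][:,:2]@ex-493.9
print(m.sum(),rect(np.c_[X,Y]),np.percentile(Y,[1,50,99]))
print(optics.search_frame('wrist','tab')[:2], r.sense()['ft_force'])
E
```

```text
487 (array([94.7, 17.3]), array([14.7,  4. ]), 89.74) [10.05354758 16.72584731 23.91616599]
[{'at': [572.4, 35.4, 52.7], 'score': 0.89}] [ 2.99548573 -0.54611816 14.31073009]
```

```bash
cat > tab.py <<'E'
from h import *
from bench import optics,r
t=np.radians(-10.1);ex=np.array([np.cos(t),np.sin(t)]);ey=np.array([-ex[1],ex[0]])
K=optics.camera_params('wrist');p,d=optics.snapshot('wrist');P=cloud(d,K);cv2.imwrite('pics/tab.png',p)
hsv=cv2.cvtColor(p,cv2.COLOR_BGR2HSV);X=P[...,:2]@ex-493.9;Y=P[...,:2]@ey-118.8;Z=P[...,2]
m=(hsv[...,1]>80)&(Z>81)&(Z<90)&(X>60);m[:,230:]=0;m[300:]=0
print('tab',m.sum(),np.percentile(Y[m],[1,50,99]))
for n,a,b in(('strip',(Y>30)&(Y<43),60),('runner ref',(Y>60)&(Y<85),60)):
    S=a&(abs(X-75)<12)&(Z<b);print(n,S.sum(),np.median(Z[S]))
s=r.sense();w=s['tool_pos'];print('tcp',w[:2]@ex-493.9,w[:2]@ey-118.8,w[2],s['ft_force'],s['time'])
E
python3 -m pendant '[[0,-3,0,0,0],[0,-3,0,0,0],[0,-3,0,0,0],[0,-2,0,0,0],[0,0,0,0,0],[0,0,0,0,0]]'; python3 tab.py
```

```text
time: 9.6
tool_pos: [581.2, 8.4, 39.1]
tcp_rot: [-179.6, -0.1, -100.3]
ft_force: [-0.1, -8.5, 18.9]
finger_gap: -0.2
tab 528 [16.62361079 23.27939786 30.53352152]
strip 167 38.543107111125465
runner ref 2202 11.635495155606392
tcp 76.88266062896423 -8.649637799380969 39.14007949529867 [-0.15821584 -8.13036567 18.57777795] 9.65
```

```bash
python3 -m pendant '[[0,2,0,0,0],[0,2,0,0,0],[0,0,0,0,0]]'; python3 tab.py
```

```text
time: 9.95
tool_pos: [580.5, 6.2, 38.9]
tcp_rot: [-179.6, 0.1, -100.3]
ft_force: [1.6, 0.7, 16.2]
finger_gap: 0.0
tab 561 [16.42405251 23.1585063  30.30196831]
strip 138 38.34164772202814
runner ref 2210 11.592355243287102
tcp 76.54173145035031 -10.864876680356161 38.92414331437717 [ 0.4585683   0.89110512 16.94495179] 10.0
```

Tab stayed; force is off it. Let the bar up here.

```bash
python3 -m pendant '[[0,0,0,3,0],[0,0,0,-5,0],[0,0,0,-3,0],[0,0,0,-3,0],[0,0,0,-3,0],[0,0,0,-3,0],[0,0,0,-4,0],[0,0,0,-5,0],[0,0,0,0,0]]'; python3 tab.py
```

```text
time: 10.9
tool_pos: [576.8, 6.3, 58.5]
tcp_rot: [180.0, -0.0, -100.3]
ft_force: [-0.6, 0.6, 0.3]
finger_gap: 0.1
tab 1823 [16.18766577 22.78436753 30.18344557]
strip 303 13.000472267265849
runner ref 1883 11.600813192727173
tcp 72.74063490549838 -11.454148847007204 58.236222421618855 [-0.43427614 -0.11325887  0.31944907] 10.95
```

Raise clear (a little back first) and inspect.

```bash
python3 -m pendant '[[0,3,0,-3,0],[0,3,0,-10,0],[0,4,0,-15,0],[0,5,0,-25,0],[0,5,0,-30,0],[0,10,0,-30,0],[0,10,0,0,0],[0,0,0,0,0]]'; python3 lug.py f 2>/dev/null; python3 tab.py
```

```text
time: 11.75
tool_pos: [570.7, -34.5, 173.7]
tcp_rot: [-179.8, -0.0, -100.4]
ft_force: [-0.0, -0.0, -0.3]
finger_gap: -0.5
top lug z 10 57.90082029770031 strip z 8 49.69801870016386 tab y 0 
wrist lug z 85 61.55759422375439 strip z 308 58.45863357625272 tab y 1200 [15.9 22.5 30.1]
tcp local 72.37502836236308 -51.653555739069375 170.90252863741543 [-0.40191203 -0.47372554  0.06119557] 11.85
tab 2218 [ 16.04381703  28.84962107 108.90493046]
strip 4 50.33334979714317
runner ref 842 11.647164886684408
tcp 72.03968720862224 -51.39300358812778 170.3124804836052 [-0.63830722 -0.51243374 -0.31616543] 11.9
```

View pics/wrist_f.png

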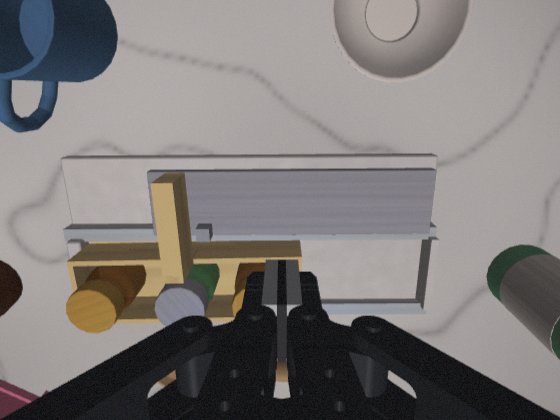

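```bash
python3 -c "
from bench import hand_in;print(hand_in())"
```

```text
the job is handed in; nothing more can be done
None
```

The tray is locked in, and I handed the job in at about 11.9 s. I pressed the bar down roughly 10–12 mm with the shut fingers behind the tab, pushed the tab past the lug to the end stop, then eased off and let the bar spring up.

**Last checks, all from the wrist camera:**
- **Tab:** its rear face is at runner y ≈ 16 mm, inside the 9–20 mm window.
- **Bar:** the lug top reads 61.6 mm against 62 mm at rest, so the bar is fully up, and the picture shows the lug behind the tab.
- **Jars and surroundings:** all three jars are standing, though the gripper partly hides the rear one. What shows of the mug, dish, mill and oil bottle looks undisturbed. I did not measure whether any of them moved, and the spoon is mostly hidden in that view.
- **Robot:** clear of everything, with about 0 N at the wrist.

**What disagreed or went unexpectedly:**
- After the first push and back-off, the rear face read only about 10 mm, against the 14 mm or so I expected. I pushed again to the end stop and saw it stay there before releasing the bar.
- The gripper met the tab about 24 mm ahead of the tool centre, wider than I had assumed. I think a knuckle touched first rather than a fingertip.
- The top camera's last lug reading was lower, at 57.9 mm from only 10 pixels, but its strip reading of 49.7 mm also means the bar is up. The wrist camera's last strip readings were unreliable because the tab hid most of the strip: one was clearly off at 58.5 mm, the other was 50.3 mm from 4 pixels.

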